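# Stand a flat carton in the dispatch rack and close the row

### The arm

A 7-joint arm with a two-finger parallel gripper is mounted at the origin on the work surface. World frame = base frame: x ahead of the robot, y to its left, z up, the work surface at z = 0. Lengths are in m, angles in rad, forces in N, time in s.
With the tool pointing down it reaches from about 0.4 to 0.9 m from the base axis. Payload 5.6 kg.
Tool frame: the origin (TCP) lies at the very end of the fingers, on their centre line; the grasp point (between the pads) lies 19 mm behind it (tcp_to_grasp is the distance from the TCP to the grasp point, in m); z points along the fingers, y is the line along which they close (so a half turn about z gives the same grasp; the last joint's range is limited). The gripper opens to 92 mm and grips with 3 to 60 N. Pads are 20 mm wide; open, the fingers measure 128 mm over their backs; the gripper's body (75 mm by 189 mm) begins 69 mm behind the grasp point.
Start: joints at [-1.352, 0.468, -0.012, 1.603, 0.006, 1.071, -0.056], TCP at [0.168, 0.628, 0.215] pointing down, gripper open.
Joint ranges: [-2.53, 2.53], [-0.31, 2.02], [-1.57, 1.55], [0.28, 2.44], [-1.29, 4.43], [0.15, 1.84], [-2.92, 2.92]. Speed limits (rad/s): [2.57, 2.57, 3.14, 3.14, 3.14, 3.14, 3.14].

### API

Orientations are given as a rotation vector (axis times angle).
In Python, from bench import read_state, camera, sign_off, spot_in, tcp_to_grasp gives the robot as it stands.
- The arm moves only by the tool step_arm, never from a script. Its argument "steps" is a list that holds one entry, the list of rows, each a list of 5 numbers: the shift along the world's x, y, z normalised to -1 to 1, where 1 is 200 mm, then the turn about the world's z normalised to -1 to 1, where 1 is 6 degrees, then the finger opening in mm, from 0 to 91.9. A call has 1 to 5 rows; each row shifts and turns the commanded pose from where the row before left it; what a row does not reach is not made up. A row lasts 1/8 s, in which the tool goes at most 62.5 mm and 10.7 degrees, less where a joint would pass 70% of its speed; a pose out of reach is approached as far as the arm can. A call with a number of a shift or a turn outside -1 to 1 is refused whole. A call with a gripper value outside its range is refused whole. The fingers move at their own pace and stop on an object; the grip force is fixed at half the most. Time passes only in rows, so rows that do not move let the fingers close. It gives the time, the measured TCP pose, the force, the opening and the grip force at its end, in the units of the state.
- read_state(): the state, without advancing time (a new reading comes with each control period).
- camera(name): name is "scene" or "top"; returns a dict with "image" (400x640x3 uint8, red, green, blue), "z_map" (400x640 float32, m along the optical axis (not along the pixel's ray), 0 where there is no reading), "fovy" (degrees; the focal length in pixels is half the picture's height over the tangent of half this angle, whatever the lens; pixels are square), "cx", "cy" (the principal point, pixels), "R" (3x3) and "t" (3): a world point X has camera coordinates R X + t. Camera axes: x right, y down, z forward; pixel columns grow to the right and rows downward; lengths in m; the calibration is good to about 2 mm. A picture is of the moment at which its call begins.
- sign_off(): hands the job in; it is judged then, once.
Trained networks look in a picture, given as the dict that the camera call returned (one of the last four; its "shot" number tells which), for a name from the list of things; names that differ only in an ending like _2 or _b are one class to them, and where a whole thing is asked for, a point or a joint stands for the part that bears it (a point fixed in the world has none). Each returns a list of dicts, best first, with "score" (0 to 1); they miss things now and then, are a little off and sometimes report something else, mostly with a low value. They report only what shows in the picture. A call takes as long as a camera call. They do not tell look-alikes from the thing itself.
- spot_in(picture, target): "point" ([x, y, z] in m, in world coordinates, good to about 4 mm: the middle of the surface that is visible of it).
The state is a dict: "time_s": time; "joint_positions": joint angles; "joint_velocities": joint speeds; "effort": joint torques, N m; "eef_pos": TCP position; "tcp_rot": TCP orientation; "force": force on the tool from outside, world axes, zero at the start; "wrist_torque": the same for the moment, N m; "opening": finger opening in m; "grasp_force": force on a finger pad.
Only numpy, scipy, OpenCV 4.12 (cv2) and the standard library are available. Lean on these libraries where they do the work, as an engineer would, in place of code of your own. Each camera call takes 0.05 s, during which the arm holds its last target. There are 200 camera calls.

### The job

Stand the carton lying flat on the desk upright on a short end in the empty bay of the dispatch rack, like a book beside the two parcels there: large face towards them, one long thin side close up to the back panel; let go while the sliding end plate is still open. Then slide the end plate along, pushing the carton, until plate, carton, parcels and fixed end stand together without gaps. Do not topple the parcels or disturb the other things on the desk.

Things in the scene. Friction and masses are not known exactly. Their poses are not given: they have to be found in the camera images.
- carton: plain brown cardboard carton with a paper label on one large face, 130 (x) x 64 (y) x 30 mm (z), about 0.2 kg, lying flat on the desk; the only loose flat carton outside the rack. Origin: centre of its underside as it lies (the large face without label); x along its length, z out of the labelled face
- carton_mid (a point): the middle of the carton's volume
- rack: white sheet-metal rack, fixed. Origin: centre of its underside; y along it towards the fixed end. Base 100 (x) x 360 (y) x 8 mm. Back panel on the -x side (towards the robot): inner face at x = -42 mm, y -100 to 180 mm, top z = 128 mm; +x side open. Fixed end: inner face at y = 172 mm, top z = 128 mm, two parcels beside it. The empty bay lies between them and the sliding end plate
- plate (a joint): travel (m) of the steel end plate along the rack's +y, 0 to 0.16, starts at 0 to 0.035, stays where left (light friction). Its face to the bay is at rack y = -50 mm + travel. Plate 84 mm wide (x), 10 mm thick, top z = 117 mm; behind it a low foot (top z = 15 mm) carries an upright grey grip tab. Reads 0.132 when the row is tight
- plate_grip (a point): top centre of the grey grip tab of the end plate, at rack x = 4 mm, y = -125 mm + travel, z = 115 mm. Tab 50 mm (x) x 14 mm (y) x 100 mm tall; 58 mm free between the tab and the plate
- row_a: cardboard parcel standing in the rack next to the fixed end, 70 (x) x 34 (y) x 115 mm high, loose; origin at the centre of its underside, z up
- row_b: cardboard parcel standing next to row_a on the bay's side, 62 (x) x 26 (y) x 105 mm high, loose; origin at the centre of its underside, z up
- tape_dispenser: heavy grey tape dispenser with a roll of tan tape, 110 x 56 x 78 mm high, on the desk; bystander, origin at the centre of its underside
- stapler: grey stapler 125 x 34 x 35 mm; bystander, origin at the centre of its underside
- tape_roll: roll of tan tape lying flat, 96 mm across, 48 mm high; bystander, origin at the centre of its underside
- parcel: closed cardboard parcel 120 x 150 x 90 mm high, on the desk behind the rack; bystander, origin at the centre of its underside
Mind the look-alikes: they are no part of the job. What is shaped like the row_a but orange, purple or red is not meant.

How it is judged:
By the outcome, as a careful person would: the job done as asked, in the order asked, and still so for the second after the job is handed in, with the robot touching nothing.
It also fails if it takes over 72 s, if anything falls off the work surface, if the arm or the gripper's body presses on something with over 40 N, if the wrist force passes 120 N, or if a joint passes its speed limit or range.

## Working session

There is one attempt and no reset: what is moved stays moved. The work goes in short steps, Python scripts to look and compute and a tool call to move; the robot and the scene stay as the last step left them, time stands still between calls to the robot, and variables do not carry over. Pictures are saved under pics/ and viewed, at most 10 in all, crops included, and the job is handed in when it is done.

Besides the shell and the picture viewer there is one more tool, called by a JSON object that holds its "method" and its "body". step_arm: Moves the arm, as the interface text tells. Scaled input: -1 to 1 covers 200 mm each way for a shift and 6 degrees each way for a turn. Its arguments: {"type":"object","properties":{"steps":{"type":"array"}},"required":["steps"]}

```bash
mkdir -p pics; ls; cat > h.py <<'E'
import numpy as np, cv2
from bench import *
def cloud(c):
    f=200/np.tan(np.radians(c["fovy"])/2)
    v,u=np.mgrid[0:400,0:640]; z=c["z_map"]
    P=np.stack([(u-c["cx"])/f*z,(v-c["cy"])/f*z,z],-1)
    R=np.array(c["R"]);t=np.array(c["t"])
    W=(P-t)@R
    W[z<=0]=np.nan
    return W
def pix(c,X):
    f=200/np.tan(np.radians(c["fovy"])/2)
    p=np.array(c["R"])@np.array(X)+np.array(c["t"])
    return np.round([p[0]/p[2]*f+c["cx"],p[1]/p[2]*f+c["cy"]],0)
E
python3 - <<'E'
from h import *
np.set_printoptions(precision=4,suppress=True)
s=read_state(); print(s["eef_pos"],s["tcp_rot"],s["opening"],s["time_s"],tcp_to_grasp)
for n in("top","scene"):
    c=camera(n); cv2.imwrite(f"pics/{n}1.png",c["image"][...,::-1])
    np.savez(f"{n}1.npz",W=cloud(c),im=c["image"])
    print(n,c["fovy"],"cam",-np.array(c["R"]).T@c["t"], np.array(c["R"]).round(2).tolist())
    for k in["carton","rack","plate","plate_grip","row_a","row_b","tape_dispenser","stapler","tape_roll","parcel"]:
        for d in spot_in(c,k)[:4]: print(k,np.round(d["point"],3),round(d["score"],2),pix(c,d["point"]))
E
```

```text
pics
[0.1682 0.6273 0.2136] [-0.4102 -3.1146  0.0028] 0.09178016631235411 0.0 0.0187
top 52.41878134824641 cam [0.3517 0.0364 1.186 ] [[-0.02, -1.0, 0.02], [-0.98, 0.02, -0.19], [0.19, -0.02, -0.98]]
carton [ 0.595 -0.141  0.026] 0.57 [374. 193.]
rack [0.536 0.185 0.001] 0.8 [263. 217.]
plate [0.536 0.155 0.05 ] 0.73 [272. 214.]
plate_grip [0.542 0.152 0.047] 0.55 [273. 212.]
row_a [0.317 0.262 0.12 ] 0.91 [227. 295.]
row_a [0.572 0.357 0.121] 0.83 [193. 198.]
row_a [0.691 0.348 0.111] 0.76 [199. 156.]
row_a [0.57  0.325 0.105] 0.67 [206. 199.]
row_b [0.317 0.262 0.12 ] 0.91 [227. 295.]
row_b [0.572 0.357 0.121] 0.83 [193. 198.]
row_b [0.691 0.348 0.111] 0.76 [199. 156.]
row_b [0.57  0.325 0.105] 0.67 [206. 199.]
tape_dispenser [ 0.561 -0.332  0.045] 0.85 [442. 202.]
stapler [0.369 0.133 0.032] 0.77 [280. 274.]
tape_roll [ 0.788 -0.06   0.048] 0.71 [345. 128.]
parcel [0.759 0.168 0.086] 0.8 [266. 134.]
parcel [0.542 0.152 0.049] 0.58 [273. 212.]
scene 53.48417383572264 cam [ 1.1435 -0.0199  1.0854] [[0.08, 1.0, -0.0], [0.86, -0.07, -0.51], [-0.51, 0.04, -0.86]]
carton [ 0.61  -0.141 
[... 171 characters left out ...]
.143 0.039] 0.7 [357. 200.]
row_a [0.714 0.342 0.094] 0.86 [438. 237.]
row_a [0.602 0.351 0.121] 0.84 [435. 196.]
row_a [0.402 0.364 0.084] 0.66 [421. 147.]
row_a [0.548 0.145 0.038] 0.64 [357. 199.]
row_b [0.714 0.342 0.094] 0.86 [438. 237.]
row_b [0.602 0.351 0.121] 0.84 [435. 196.]
row_b [0.402 0.364 0.084] 0.66 [421. 147.]
row_b [0.548 0.145 0.038] 0.64 [357. 199.]
tape_dispenser [ 0.586 -0.338  0.047] 0.81 [196. 220.]
stapler [0.386 0.134 0.036] 0.77 [347. 157.]
stapler [0.555 0.142 0.036] 0.35 [356. 202.]
tape_roll [ 0.789 -0.06   0.05 ] 0.73 [293. 279.]
tape_roll [0.551 0.148 0.038] 0.22 [358. 200.]
parcel [0.789 0.163 0.094] 0.74 [377. 267.]
parcel [0.604 0.356 0.123] 0.7 [437. 196.]
```

```bash
python3 - <<'E'
import cv2
t=cv2.imread("pics/top1.png")[90:350,150:510]; s=cv2.imread("pics/scene1.png")[100:330,150:510]
cv2.imwrite("pics/t2.png",cv2.resize(t,None,fx=2.2,fy=2.2,interpolation=cv2.INTER_CUBIC))
cv2.imwrite("pics/s2.png",cv2.resize(s,None,fx=2.2,fy=2.2,interpolation=cv2.INTER_CUBIC))
E
```

```text
(no output)
```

View pics/t2.png

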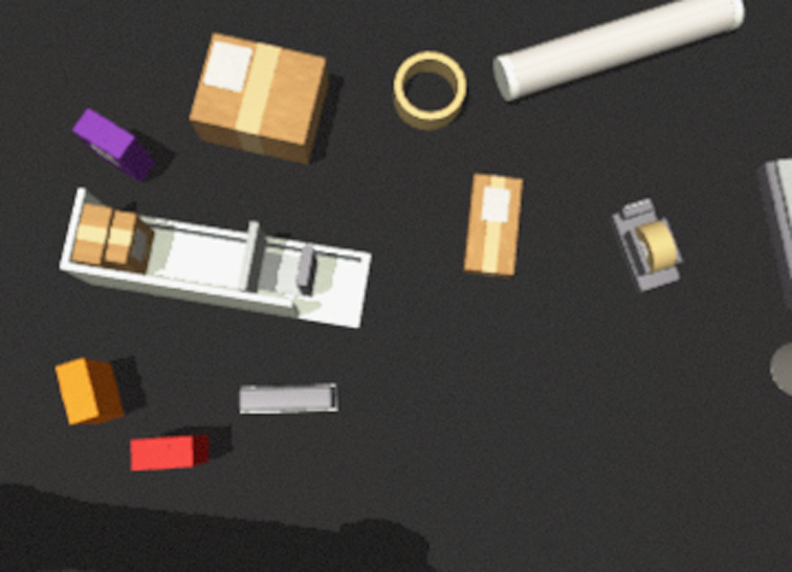

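View pics/s2.png

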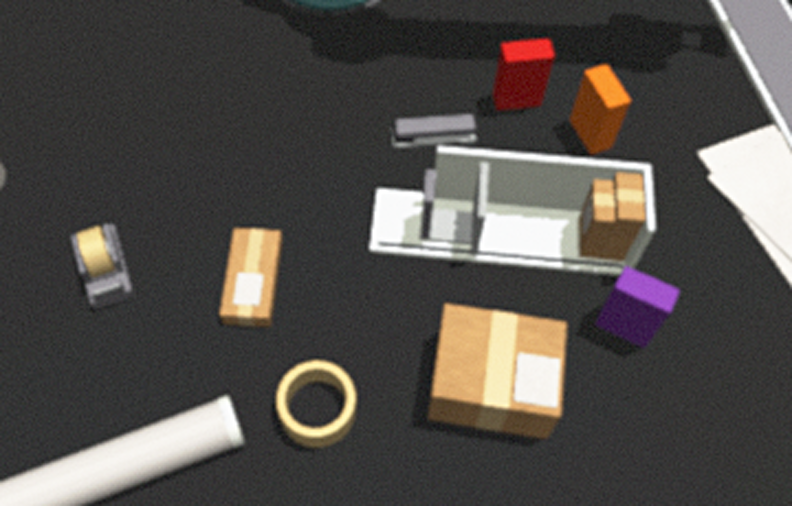

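The top crop shows the carton at full px (374,193), lying flat with its length roughly along world x, clear of everything. The rack, at (263,217), has two brown parcels at its left (+y) end at (193..206,199); the purple (199,156), orange (189,267) and red (227,295) blocks are look-alikes. The big box at (266,134) is taller, so the carton is the only flat brown one and its label is up. Next I'll measure the poses.

```bash
python3 - <<'E'
from h import *
np.set_printoptions(precision=4,suppress=True)
for n in("top","scene"):
    d=np.load(f"{n}1.npz"); W=d["W"].reshape(-1,3); im=d["im"].reshape(-1,3).astype(int)
    W=W.copy(); ok=~np.isnan(W[:,0]); W=W[ok]; im=im[ok]
    print(n,"desk z",np.median(W[(abs(W[:,0]-.5)<.05)&(abs(W[:,1]+.03)<.03)][:,2]))
    m=(abs(W[:,0]-.6)<.12)&(abs(W[:,1]+.14)<.1)&(W[:,2]>.022)&(W[:,2]<.045)
    P=W[m]; print("carton top z",np.median(P[:,2]),cv2.minAreaRect(P[:,:2].astype(np.float32)*1000))
    # rack: panel top
    box=(W[:,0]>.42)&(W[:,0]<.66)&(W[:,1]>.0)&(W[:,1]<.42)
    white=im.min(1)>110
    g=box&white&(W[:,2]<.016)&(W[:,2]>.003)
    print("base",g.sum(),np.median(W[g][:,2]),cv2.minAreaRect(W[g][:,:2].astype(np.float32)*1000))
    g=box&(W[:,2]>.122)&(W[:,2]<.135)
    print("top128",g.sum(),cv2.minAreaRect(W[g][:,:2].astype(np.float32)*1000))
    for lo,hi in((.109,.1225),):
        g=box&(W[:,2]>lo)&(W[:,2]<hi)&(W[:,1]<.26)
        print("plate/tab tops",g.sum(),W[g][::max(1,g.sum()//25)])
E
```

```text
top desk z -0.0005727733137444561
carton top z 0.02958885597710438 ((599.8438720703125, -139.34814453125), (64.34534454345703, 131.6255340576172), 82.08493041992188)
base 2259 0.007951235899437546 ((544.2305908203125, 184.2011260986328), (311.641357421875, 103.08650970458984), 80.11691284179688)
top128 709 ((517.6099243164062, 270.5835266113281), (294.47711181640625, 95.27566528320312), 60.80402374267578)
plate/tab tops 262 [[0.5876 0.1716 0.1156]
 [0.582  0.1636 0.1155]
 [0.5737 0.1715 0.1163]
 [0.568  0.1686 0.1173]
 [0.5603 0.1768 0.1154]
 [0.5569 0.1049 0.1126]
 [0.5539 0.1021 0.1141]
 [0.5506 0.0993 0.1165]
 [0.5485 0.0968 0.1133]
 [0.5451 0.0993 0.1169]
 [0.5431 0.1022 0.1137]
 [0.54   0.1021 0.1156]
 [0.5373 0.0994 0.1155]
 [0.5332 0.1819 0.1157]
 [0.5305 0.1818 0.1161]
 [0.5302 0.0998 0.1094]
 [0.527  0.0997 0.1124]
 [0.5222 0.1816 0.1172]
 [0.5197 0.1817 0.1163]
 [0.517  0.1816 0.1163]
 [0.5146 0.1819 0.1142]
 [0.5114 0.1814 0.1178]
 [0.5095 0.1795 0.1122]
 [0.5053 0.2482 0.1126]
 [0.498  0.2095 0.1222]
 [0.4908 0.1716 0.1107]
 [0.4835 0.1206 0.1192]]
scene desk z -0.0001158
[... 360 characters left out ...]
2309570312), 60.487342834472656)
plate/tab tops 297 [[0.4854 0.1191 0.1183]
 [0.4964 0.1207 0.1185]
 [0.5009 0.1524 0.1215]
 [0.4978 0.1327 0.1139]
 [0.5012 0.1678 0.1149]
 [0.5086 0.2044 0.1217]
 [0.5077 0.1934 0.1163]
 [0.5122 0.2248 0.1195]
 [0.5117 0.1807 0.1186]
 [0.5115 0.2168 0.1142]
 [0.5166 0.2479 0.1182]
 [0.516  0.2309 0.1139]
 [0.5177 0.177  0.1174]
 [0.5208 0.1796 0.1165]
 [0.5231 0.1001 0.1187]
 [0.5236 0.1062 0.1134]
 [0.5275 0.1116 0.1135]
 [0.5395 0.1767 0.119 ]
 [0.5378 0.1046 0.1143]
 [0.5491 0.1695 0.1189]
 [0.5456 0.0951 0.1115]
 [0.551  0.1031 0.1137]
 [0.5597 0.1656 0.1145]
 [0.5632 0.1709 0.1142]
 [0.5611 0.0965 0.109 ]
 [0.5783 0.1655 0.1177]
 [0.5892 0.1609 0.1199]]
```

```bash
python3 - <<'E'
from h import *
np.set_printoptions(precision=1,suppress=True)
a=np.radians(80.1); ey=np.array([np.cos(a),np.sin(a)]); ex=np.array([ey[1],-ey[0]])
pc=lambda v:np.percentile(v,[1,5,25,50,75,95,99])*1000
for n in("top","scene"):
    d=np.load(f"{n}1.npz"); W=d["W"].reshape(-1,3); W=W[~np.isnan(W[:,0])]
    X=(W[:,:2]-[.538,.193])@ex; Y=(W[:,:2]-[.538,.193])@ey; Z=W[:,2]
    g=(abs(X)<.07)&(abs(Y)<.22)
    b=g&(Z>.0045)&(Z<.012); print(n,"base",b.sum(),"X",pc(X[b]),"Y",pc(Y[b]))
    t=g&(Z>.125)&(Z<.132)&(X<-.03); print("panel top X",pc(X[t]),"Y",pc(Y[t]))
    print("slope deg",np.degrees(np.polyfit(Y[t],X[t],1)[0]))
    t=g&(Z>.125)&(Z<.132)&(Y>.15)&(X>-.03); print("end top Y",pc(Y[t]),"X",pc(X[t]))
    t=g&(Z>.108)&(Z<.121)&(Y>-.06)&(Y<.02)&(X>-.03); print("plate top Y",pc(Y[t]),"X",pc(X[t]),pc(Z[t]))
    t=g&(Z>.108)&(Z<.121)&(Y>-.15)&(Y<-.08)&(X>-.03); print("tab top Y",pc(Y[t]),"X",pc(X[t]),pc(Z[t]))
    t=g&(Z>.1)&(Z<.111)&(Y>.09)&(Y<.15)&(X>-.03); print("row_b top Y",pc(Y[t]),"X",pc(X[t]))
    t=g&(Z>.116)&(Z<.125)&(Y>.12)&(Y<.17)&(X>-.03); print("row_a top Y",pc(Y[t]),"X",pc(X[t]))
E
```

```text
top base 2010 X [-47.7 -39.1 -11.4  13.6  38.3  54.4  57.6] Y [-160.1 -152.4 -112.5   10.2   71.1  121.6  148.1]
panel top X [-42.5 -41.6 -39.7 -37.8 -35.7 -33.9 -32.9] Y [-77.9 -64.1 -12.6  60.1 131.3 187.6 197.2]
slope deg 0.5477259435923919
end top Y [156.2 161.  183.8 192.2 195.4 197.8 198.8] X [-28.2 -23.3  -4.5  13.9  33.5  53.   57.5]
plate top Y [-22.3 -22.  -20.2 -17.5 -14.6 -12.4 -11.7] X [-29.  -25.6  -9.9  11.4  31.8  49.   52.7] [108.9 111.3 114.3 115.7 117.3 119.2 119.6]
tab top Y [-93.8 -93.2 -90.8 -87.2 -83.6 -80.6 -80.1] X [-14.1 -12.8  -3.4   9.7  22.1  32.2  34.8] [108.8 111.5 113.  114.1 115.5 118.1 119.3]
row_b top Y [127.5 127.7 128.3 131.2 143.3 147.7 149.4] X [-20.4 -20.2  -7.9   7.2  25.2  38.3  40.1]
row_a top Y [134.  153.2 156.1 160.5 165.3 169.1 169.9] X [-27.  -24.  -10.1   6.6  24.8  37.9  41.6]
scene base 2055 X [-37.  -30.2  -8.2  21.7  45.9  59.5  62.4] Y [-161.  -150.7 -102.5   15.4   77.8  132.8  176.8]
panel top X [-40.  -38.7 -36.8 -34.4 -32.2 -30.6 -30. ] Y [-78.6 -67.5 -14.3  50.  120.1 177.4 189.9]
slope deg 0.3062175948582661
end top Y [153.  156.  172.5 189.3 193.4 197.1 197.7] X [-29.5 -29.1 -10.6  12.5  34.   53.6  62.5]
plate top Y [-39.5 -23.2 -21.5 -18.5 -15.6 -13.1   4.3] X [-30.  -29.2  -8.5  15.2  39.4  56.6  57.5] [108.7 111.9 115.5 116.7 118.1 120.1 120.5]
tab top Y [-94.9 -94.4 -91.6 -88.2 -84.7 -82.  -81.3] X [-9.  -7.1  1.6 14.8 29.5 38.4 39.5] [108.9 109.7 113.2 115.2 116.2 117.8 118.4]
row_b top Y [ 97.6 103.7 126.6 130.3 138.8 146.5 149.2] X [-29.9 -29.7 -13.7  23.2  43.6  45.3  46.1]
row_a top Y [132.6 138.5 154.6 159.7 164.6 168.8 169.8] X [-29.8 -29.2 -11.3   9.8  30.5  44.8  46.4]
```

{"method": "step_arm", "body": {"steps": [[[0.12,-0.23,0,0.24,91.9],[0.12,-0.23,0,0.24,91.9],[0.12,-0.23,0,0.24,91.9],[0.12,-0.23,0,0.24,91.9],[0.12,-0.23,0,0.24,91.9]]]}}

```text
time_s: 1.72
eef_pos: [0.289, 0.3964, 0.2149]
tcp_rot: [0.212, 3.134, 0.001]
force: [0.8, -0.3, -0.2]
opening: 0.092
grasp_force: 0.0
```

{"method": "step_arm", "body": {"steps": [[[0.12,-0.23,0,0,91.9],[0.12,-0.23,0,0,91.9],[0.12,-0.23,0,0,91.9],[0.12,-0.23,0,0,91.9],[0.12,-0.23,0,0,91.9]]]}}

```text
time_s: 2.35
eef_pos: [0.409, 0.1664, 0.215]
tcp_rot: [0.213, 3.133, 0.001]
force: [0.4, 0.6, -0.3]
opening: 0.092
grasp_force: 0.0
```

{"method": "step_arm", "body": {"steps": [[[0.12,-0.23,0,0,91.9],[0.12,-0.23,0,0,91.9],[0.12,-0.23,-0.1,0,91.9],[0.12,-0.23,-0.1,0,91.9],[0,0,-0.1,0,91.9]]]}}

```text
time_s: 2.98
eef_pos: [0.5058, -0.0205, 0.1544]
tcp_rot: [0.224, 3.131, -0.003]
force: [-0.5, 1.5, 0.3]
opening: 0.092
grasp_force: 0.0
```

{"method": "step_arm", "body": {"steps": [[[0.05,-0.2,-0.1,0.05,91.9],[0.05,-0.2,-0.15,0,91.9],[0.035,-0.15,-0.15,0,91.9],[0,0,-0.1,0,91.9],[0,0,0,0,91.9]]]}}

```text
time_s: 3.6
eef_pos: [0.5301, -0.1263, 0.0533]
tcp_rot: [-0.206, -3.132, -0.0]
force: [0.2, 0.4, 0.6]
opening: 0.0922
grasp_force: 0.0
```

```bash
cat >> h.py <<'E'
np.set_printoptions(precision=4,suppress=True)
def look(n,x0,x1,y0,y1,name,k=3):
    c=camera(n); cv2.imwrite(f"pics/{name}.png",cv2.resize(c["image"][y0:y1,x0:x1,::-1],None,fx=k,fy=k,interpolation=cv2.INTER_CUBIC)); return c,cloud(c)
E
python3 - <<'E'
from h import *
s=read_state(); print(s["eef_pos"],s["tcp_rot"],s["time_s"])
p=s["eef_pos"]; c=np.array([.601,-.1404]); e=np.array([.9905,-.137]); n=np.array([.137,.9905])
d=np.array(p[:2])-c; print("along,across mm",d@e*1e3,d@n*1e3)
E
```

```text
[ 0.5301 -0.1263  0.0533] [-0.2064 -3.1317 -0.0002] 3.6
along,across mm -72.13709106092863 4.3035910233762165
```

{"method": "step_arm", "body": {"steps": [[[0.013,-0.023,-0.1,0,91.9],[0,0,-0.095,0,91.9],[0,0,0,0,91.9],[0,0,0,0,50],[0,0,0,0,50]]]}}

```text
time_s: 4.22
eef_pos: [0.5344, -0.1307, 0.0163]
tcp_rot: [0.205, 3.134, 0.0]
force: [-0.1, -0.0, -1.2]
opening: 0.0739
grasp_force: 0.0
```

{"method": "step_arm", "body": {"steps": [[[0,0,0,0,50],[0,0,0,0,50],[0,0,0,0,50],[0,0,0.05,0,50],[0,0,0.05,0,50]]]}}

```text
time_s: 4.85
eef_pos: [0.5332, -0.1306, 0.0358]
tcp_rot: [-0.205, -3.134, -0.0]
force: [1.0, -0.1, -2.0]
opening: 0.0634
grasp_force: 30.0
```

```bash
python3 - <<'E'
from h import *
c,W=look("scene",190,340,150,290,"g1",4)
g=(abs(W[...,0]-.6)<.12)&(abs(W[...,1]+.14)<.06)&(W[...,2]>.012)&(W[...,2]<.07)
im=c["image"].astype(int); g&=(im[...,0]-im[...,2]>30)
P=W[g]; e=np.array([.9905,-.137]); a=(P[:,:2]-[.601,-.1404])@e
for lo in range(-70,80,15):
    m=(a*1e3>lo)&(a*1e3<lo+15); print(lo,m.sum(),np.percentile(P[m,2],[10,50,90]) if m.sum() else "")
E
```

```text
-70 60 [0.0465 0.0489 0.0521]
-55 101 [0.0458 0.0485 0.0509]
-40 106 [0.0446 0.0481 0.0516]
-25 102 [0.0449 0.0476 0.05  ]
-10 109 [0.0443 0.0475 0.0504]
5 54 [0.0362 0.0467 0.0491]
20 60 [0.0383 0.0456 0.048 ]
35 64 [0.0403 0.0453 0.0485]
50 133 [0.0284 0.0448 0.0471]
65 68 [0.0209 0.0354 0.0456]
```

View pics/g1.png

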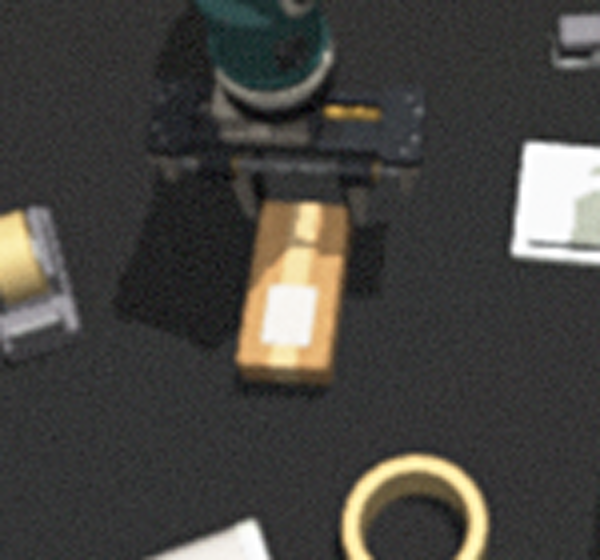

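The carton is gripped at its near end and held almost level. The pads hold its moment, so I'll try easing the grip so it pivots.

{"method": "step_arm", "body": {"steps": [[[0,0,0,0,63.0],[0,0,0,0,63.0]]]}}

```text
time_s: 5.15
eef_pos: [0.5336, -0.1306, 0.0354]
tcp_rot: [-0.205, -3.134, -0.0]
force: [-0.1, 0.2, -1.9]
opening: 0.0637
grasp_force: 30.0
```

{"method": "step_arm", "body": {"steps": [[[0,0,0,0,63.3],[0,0,0,0,63.3]]]}}

```text
time_s: 5.4
eef_pos: [0.5337, -0.1307, 0.0353]
tcp_rot: [-0.206, -3.134, -0.0]
force: [0.5, -0.1, -3.2]
opening: 0.0635
grasp_force: 21.8
```

{"method": "step_arm", "body": {"steps": [[[0,0,0,0,63.5],[0,0,0,0,63.5]]]}}

```text
time_s: 5.65
eef_pos: [0.534, -0.1308, 0.0357]
tcp_rot: [0.206, 3.135, -0.0]
force: [0.4, 0.7, -1.2]
opening: 0.0638
grasp_force: 15.6
```

{"method": "step_arm", "body": {"steps": [[[0,0,0,0,63.7],[0,0,0,0,63.7],[0,0,0,0,63.7]]]}}

```text
time_s: 6.02
eef_pos: [0.534, -0.1308, 0.0356]
tcp_rot: [0.206, 3.135, -0.0]
force: [0.2, 0.2, -2.2]
opening: 0.0637
grasp_force: 9.4
```

```bash
cat >> h.py <<'E'
def prof(tag=""):
    c=camera("scene"); W=cloud(c)
    g=(abs(W[...,0]-.6)<.14)&(abs(W[...,1]+.14)<.06)&(W[...,2]>.005)
    im=c["image"].astype(int); g&=(im[...,0]-im[...,2]>30)
    P=W[g]; e=np.array([.9905,-.137]); a=(P[:,:2]-[.601,-.1404])@e*1e3
    print(tag,[(lo,int(m.sum()),(np.percentile(P[m,2],[50,90])*1e3).round(0).tolist()) for lo in range(-80,80,20) for m in [(a>lo)&(a<lo+20)] if m.sum()])
    return c,W,g
E
python3 -c "
from h import *
prof()"
```

```text
[(-80, 36, [149.0, 156.0]), (-60, 143, [48.0, 51.0]), (-40, 151, [45.0, 48.0]), (-20, 148, [41.0, 45.0]), (0, 101, [38.0, 41.0]), (20, 74, [34.0, 38.0]), (40, 122, [31.0, 34.0]), (60, 93, [26.0, 32.0])]
```

{"method": "step_arm", "body": {"steps": [[[0.024,-0.003,0.05,0,63.75],[0.024,-0.003,0.05,0,63.75],[0.031,-0.004,0.044,0,63.75],[0.031,-0.004,0.044,0,63.75],[0,0,0,0,63.75]]]}}

```text
time_s: 6.7
eef_pos: [0.5573, -0.1337, 0.0742]
tcp_rot: [0.205, 3.132, -0.0]
force: [0.2, 0.9, -2.0]
opening: 0.0638
grasp_force: 7.9
```

```bash
python3 -c "
from h import *
prof()"
```

```text
[(-80, 2, [183.0, 191.0]), (-60, 40, [193.0, 195.0]), (-40, 153, [84.0, 88.0]), (-20, 191, [74.0, 79.0]), (0, 183, [63.0, 67.0]), (20, 108, [53.0, 58.0]), (40, 105, [41.0, 47.0]), (60, 146, [31.0, 36.0])]
```

{"method": "step_arm", "body": {"steps": [[[0.038,-0.005,0.038,0,63.8],[0.038,-0.005,0.038,0,63.8],[0.044,-0.006,0.031,0,63.8],[0.044,-0.006,0.031,0,63.8],[0,0,0,0,63.8]]]}}

```text
time_s: 7.38
eef_pos: [0.5898, -0.1382, 0.1015]
tcp_rot: [0.205, 3.133, -0.0]
force: [-1.9, -0.2, 1.6]
opening: 0.064
grasp_force: 6.7
```

```bash
python3 -c "
from h import *
prof()"
```

```text
[(-40, 61, [219.0, 222.0]), (-20, 84, [110.0, 115.0]), (0, 247, [103.0, 113.0]), (20, 228, [82.0, 91.0]), (40, 143, [63.0, 71.0]), (60, 137, [35.0, 48.0])]
```

{"method": "step_arm", "body": {"steps": [[[0.049,-0.007,0.025,0,63.85],[0.049,-0.007,0.025,0,63.85],[0.052,-0.007,0.016,0,63.85],[0.052,-0.007,0.016,0,63.85],[0,0,0,0,63.85]]]}}

```text
time_s: 8.05
eef_pos: [0.6308, -0.1439, 0.1178]
tcp_rot: [0.205, 3.132, -0.001]
force: [-2.0, -0.3, 4.7]
opening: 0.0637
grasp_force: 5.9
```

```bash
python3 -c "
from h import *
c,W,g=prof()
cv2.imwrite('pics/g2.png',cv2.resize(c['image'][120:290,190:390,::-1],None,fx=4,fy=3.5))"
```

```text
[(0, 87, [233.0, 239.0]), (20, 119, [126.0, 131.0]), (40, 344, [111.0, 129.0]), (60, 236, [71.0, 85.0])]
```

View pics/g2.png

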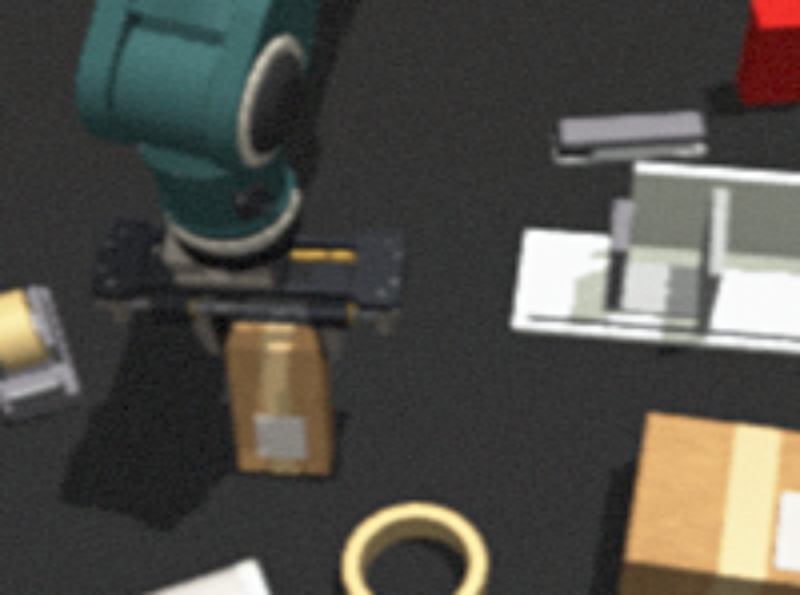

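The picture shows the carton tilted about 65–70°, its lower edge on the desk. I'll carry on to upright.

{"method": "step_arm", "body": {"steps": [[[0.052,-0.007,0.01,0,63.85],[0.052,-0.007,0.005,0,63.85],[0.054,-0.0075,0,0,63.85],[0,0,0,0,63.85],[0,0,0,0,63.85]]]}}

```text
time_s: 8.72
eef_pos: [0.6619, -0.1482, 0.1206]
tcp_rot: [0.206, 3.132, -0.001]
force: [1.3, -0.8, 4.4]
opening: 0.0638
grasp_force: 6.3
```

```bash
cat >> h.py <<'E'
def up(x0,y0,ang=0.0,r=.07):
    "plane fit of carton's outer large face, brown points near x0,y0"
    c=camera("scene"); W=cloud(c); im=c["image"].astype(int)
    b=im[...,0]-im[...,2]>25
    g=b&(abs(W[...,0]-x0)<r)&(abs(W[...,1]-y0)<r)&(W[...,2]>.005)&(W[...,2]<.16)
    f=g&(W[...,2]<.11)&(W[...,2]>.02)
    P=W[f]; n=np.linalg.svd(P-P.mean(0))[2][2]; n*=np.sign(n[0])
    print("face normal",n,"tilt deg",np.degrees(np.arcsin(n[2])),"azim",np.degrees(np.arctan2(n[1],n[0])),"mean",P.mean(0),len(P))
    zz=W[g][:,2]; top=np.percentile(zz,99.5); T=W[g][zz>top-.012]; print("top z",top,"top rect",cv2.minAreaRect((T[:,:2]*1e3).astype(np.float32)))
    return c,W
E
python3 -c "
from h import *
up(.66,-.15)"
```

```text
face normal [ 0.9921 -0.0278  0.1226] tilt deg 7.039644544287161 azim -1.6062910323330846 mean [ 0.6832 -0.1472  0.0722] 343
top z 0.13917455099317083 top rect ((662.0629272460938, -148.0497283935547), (66.34388732910156, 32.89362716674805), 85.62279510498047)
```

{"method": "step_arm", "body": {"steps": [[[0.04,-0.005,-0.005,0,63.85],[0.03,-0.004,-0.01,0,63.85],[0,0,-0.01,0,63.85],[0,0,0,0,63.85]]]}}

```text
time_s: 9.28
eef_pos: [0.6767, -0.1504, 0.1166]
tcp_rot: [0.205, 3.13, -0.002]
force: [1.3, -1.1, 8.5]
opening: 0.0642
grasp_force: 6.9
```

```bash
python3 -c "
from h import *
up(.675,-.15)"
```

```text
face normal [ 0.9991 -0.0409 -0.0133] tilt deg -0.7643065905521624 azim -2.3442534145134624 mean [ 0.6918 -0.1477  0.0717] 274
top z 0.14194488515066178 top rect ((677.828857421875, -149.7972869873047), (66.48918151855469, 29.114669799804688), 83.11870574951172)
```

{"method": "step_arm", "body": {"steps": [[[0,0,0,0,72],[0,0,0,0,72],[0,0,0.0275,0,72],[0,0,0,0,72],[0,0,0,0,72]]]}}

```text
time_s: 9.95
eef_pos: [0.6747, -0.1496, 0.1207]
tcp_rot: [0.205, 3.135, 0.0]
force: [-1.3, -0.2, -0.4]
opening: 0.0717
grasp_force: 0.0
```

```bash
python3 -c "
from h import *
up(.675,-.15)"
```

```text
face normal [ 0.9994 -0.0094 -0.0324] tilt deg -1.8587121584040953 azim -0.5364040734631395 mean [ 0.693  -0.1471  0.0736] 270
top z 0.13433520451914271 top rect ((678.9619140625, -148.60243225097656), (69.45403289794922, 33.318511962890625), 82.49855041503906)
```

{"method": "step_arm", "body": {"steps": [[[0.015,0,0.006,0,72],[0,0,0,0,45],[0,0,0,0,45],[0,0,0,0,45],[0,0,0,0,45]]]}}

```text
time_s: 10.62
eef_pos: [0.6777, -0.1497, 0.122]
tcp_rot: [0.206, 3.135, 0.0]
force: [-0.1, -0.7, 1.3]
opening: 0.0635
grasp_force: 30.0
```

{"method": "step_arm", "body": {"steps": [[[0,0,0.06,0,45],[0,0,0.15,0,45],[0,0,0.2,0,45],[0,0,0.2,0,45],[0,0,0.16,0,45]]]}}

```text
time_s: 11.25
eef_pos: [0.6776, -0.1497, 0.2781]
tcp_rot: [0.206, 3.134, -0.0]
force: [0.7, 0.1, -2.9]
opening: 0.0637
grasp_force: 30.0
```

{"method": "step_arm", "body": {"steps": [[[-0.03,0.1,0,-0.9,45],[-0.04,0.14,0,-1,45],[-0.04,0.14,0,-1,45],[-0.04,0.14,0,-1,45],[-0.04,0.14,0,-1,45]]]}}

```text
time_s: 11.88
eef_pos: [0.639, -0.0167, 0.2762]
tcp_rot: [-0.999, -2.978, -0.0]
force: [-0.5, -0.6, -2.4]
opening: 0.0636
grasp_force: 30.0
```

{"method": "step_arm", "body": {"steps": [[[-0.04,0.14,0,-1,45],[-0.04,0.14,0,-1,45],[-0.04,0.14,0,-1,45],[-0.04,0.14,0,-1,45],[-0.04,0.14,0,-1,45]]]}}

```text
time_s: 12.5
eef_pos: [0.599, 0.1232, 0.2762]
tcp_rot: [-1.736, -2.618, -0.0]
force: [0.0, -0.5, -2.3]
opening: 0.0637
grasp_force: 30.0
```

{"method": "step_arm", "body": {"steps": [[[-0.04,0.14,0,-1,45],[-0.04,0.14,0,-1,45],[-0.04,0.14,0,-1,45],[-0.04,0.14,0,-1,45],[0,0,0,-1,45]]]}}

```text
time_s: 13.12
eef_pos: [0.5661, 0.2379, 0.2758]
tcp_rot: [-2.348, -2.084, 0.0]
force: [-0.2, 0.0, -3.2]
opening: 0.0634
grasp_force: 30.0
```

```bash
cat >> h.py <<'E'
A=np.radians(79.7); EY=np.array([np.cos(A),np.sin(A)]); EX=np.array([EY[1],-EY[0]]); O=np.array([.551,.2095])
def inrack(p): d=np.array(p)[...,:2]-O; return np.stack([d@EX,d@EY],-1)*1e3
def st():
    s=read_state(); r=np.array(s["tcp_rot"]); a=(2*np.degrees(np.arctan2(r[1],r[0]))-90+90)%180-90
    print("t",s["time_s"],"tcp",np.array(s["eef_pos"]),"rack xy",inrack(s["eef_pos"]),"tooly deg",a,"F",np.array(s["force"]),"open",s["opening"],s["grasp_force"])
E
python3 - <<'E'
from h import *
st()
c,W=look("scene",300,500,100,270,"g3",4)
R=inrack(W); im=c["image"].astype(int); b=im[...,0]-im[...,2]>25
g=b&(abs(R[...,0])<60)&(R[...,1]<100)&(R[...,1]>-20)&(W[...,2]>.13)&(W[...,2]<.25)
print(g.sum()); P=W[g]; n=np.linalg.svd(P-P.mean(0))[2][2]; print(n,P.mean(0),inrack(P.mean(0)))
E
```

```text
t 13.125 tcp [0.5661 0.2379 0.2758] rack xy [ 9.7659 30.6232] tooly deg -6.805364346666352 F [-0.156   0.0188 -3.2155] open 0.06340510161128028 29.98915582895279
270
[ 0.4515 -0.8921  0.0187] [0.5938 0.2304 0.2078] [38.3644 28.2346]
```

View pics/g3.png

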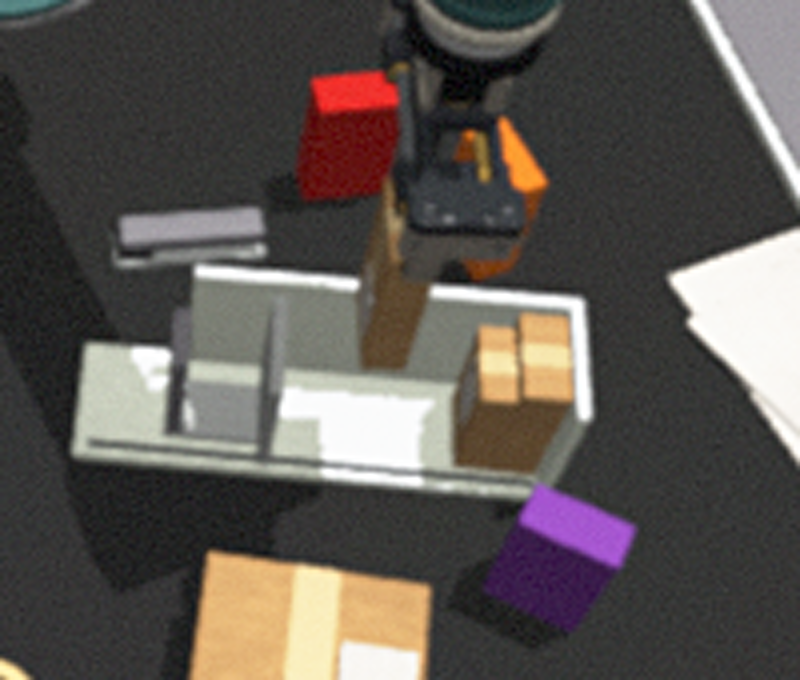

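{"method": "step_arm", "body": {"steps": [[[-0.015,0.05,0,-0.58,45],[-0.016,0.054,0,0,45],[0,0,-0.15,0,45],[0,0,-0.15,0,45],[0,0,-0.15,0,45]]]}}

```text
time_s: 13.8
eef_pos: [0.5613, 0.2555, 0.1852]
tcp_rot: [-2.411, -2.014, -0.001]
force: [-0.6, 0.9, -3.7]
opening: 0.0635
grasp_force: 30.0
```

{"method": "step_arm", "body": {"steps": [[[0,0,-0.15,0,45],[0,0,-0.06,0,45],[0,0,0,0,45]]]}}

```text
time_s: 14.18
eef_pos: [0.5613, 0.2551, 0.1437]
tcp_rot: [-2.413, -2.012, 0.002]
force: [0.1, -0.2, -2.3]
opening: 0.0638
grasp_force: 30.0
```

```bash
cat >> h.py <<'E'
def rackview(name=None):
    st()
    for n in("scene","top"):
        c=camera(n); W=cloud(c); R=inrack(W); im=c["image"].astype(int); b=im[...,0]-im[...,2]>25
        g=b&(abs(R[...,0])<60)&(R[...,1]<160)&(R[...,1]>-40)&(W[...,2]>.1)&(W[...,2]<.15)
        if n=="scene":
            # front (+x) narrow faces: columns of the row along rack y
            f=b&(R[...,0]>15)&(R[...,0]<60)&(R[...,1]>-40)&(R[...,1]<180)&(W[...,2]>.03)&(W[...,2]<.1)
            y=R[f][:,1]; print("front y hist",[(int(k),int(v),round(float(np.percentile(R[f][(y>=k)&(y<k+10),0],80)),0)) for k in range(-40,180,10) for v in [((y>=k)&(y<k+10)).sum()] if v])
        print(n,"tops: z,y,x per 10mm",[(int(k),int(m.sum()),round(float(np.median(W[g][m,2]*1e3))),(np.percentile(R[g][m,0],[3,97])).round(0).tolist()) for k in range(-40,160,10) for m in [(R[g][:,1]>=k)&(R[g][:,1]<k+10)] if m.sum()>2])
        if name and n=="scene": cv2.imwrite(f"pics/{name}.png",cv2.resize(c["image"][100:270,300:500,::-1],None,fx=4,fy=3.5,interpolation=cv2.INTER_CUBIC))
E
python3 -c "
from h import *
rackview()"
```

```text
t 14.175 tcp [0.5613 0.2551 0.1437] rack xy [ 1.9916 46.7001] tooly deg -10.340724383962709 F [ 0.1395 -0.1866 -2.281 ] open 0.06376749909561123 29.992892146110535
front y hist [(20, 6, 33.0), (30, 43, 36.0), (40, 39, 36.0), (50, 31, 36.0), (100, 25, 35.0), (110, 40, 35.0), (120, 39, 35.0), (130, 41, 35.0), (140, 41, 36.0), (150, 40, 35.0), (160, 38, 36.0), (170, 1, 33.0)]
scene tops: z,y,x per 10mm [(20, 29, 120, [-12.0, 35.0]), (30, 29, 124, [7.0, 38.0]), (40, 20, 115, [34.0, 42.0]), (50, 15, 114, [34.0, 37.0]), (100, 18, 108, [7.0, 34.0]), (110, 52, 113, [-19.0, 34.0]), (120, 70, 113, [-24.0, 34.0]), (130, 102, 116, [-30.0, 34.0]), (140, 91, 123, [-31.0, 36.0]), (150, 93, 123, [-39.0, 36.0])]
top tops: z,y,x per 10mm [(30, 115, 129, [-31.0, 31.0]), (40, 5, 106, [-31.0, 6.0])]
```

{"method": "step_arm", "body": {"steps": [[[0,0,-0.045,0,45],[-0.02,0.0035,0,0,45],[-0.02,0.0035,0,0,45],[0,0,0,0,45]]]}}

```text
time_s: 14.78
eef_pos: [0.5531, 0.2569, 0.1351]
tcp_rot: [-2.413, -2.012, -0.0]
force: [-0.4, -0.5, -3.1]
opening: 0.0637
grasp_force: 30.0
```

{"method": "step_arm", "body": {"steps": [[[-0.01,0.002,0,0,45],[0,0,0,0,45]]]}}

```text
time_s: 15.02
eef_pos: [0.5514, 0.257, 0.135]
tcp_rot: [-2.413, -2.011, -0.0]
force: [-0.2, 0.4, -2.7]
opening: 0.0637
grasp_force: 30.0
```

{"method": "step_arm", "body": {"steps": [[[-0.01,0.002,0,0,45],[0,0,0,0,45]]]}}

```text
time_s: 15.28
eef_pos: [0.5497, 0.2573, 0.135]
tcp_rot: [2.413, 2.011, 0.001]
force: [0.1, -0.4, -3.5]
opening: 0.0637
grasp_force: 30.0
```

{"method": "step_arm", "body": {"steps": [[[-0.006,0.001,0,0,45],[0,0,0,0,45]]]}}

```text
time_s: 15.52
eef_pos: [0.5493, 0.2573, 0.1351]
tcp_rot: [2.413, 2.01, 0.003]
force: [3.0, -1.1, -4.7]
opening: 0.0638
grasp_force: 30.0
```

{"method": "step_arm", "body": {"steps": [[[-0.006,0.001,0,0,45],[0,0,0,0,45]]]}}

```text
time_s: 15.78
eef_pos: [0.5489, 0.2573, 0.1352]
tcp_rot: [2.412, 2.009, 0.005]
force: [6.8, -0.6, -6.2]
opening: 0.0635
grasp_force: 30.0
```

{"method": "step_arm", "body": {"steps": [[[-0.006,0.001,0,0,45],[0,0,0,0,45]]]}}

```text
time_s: 16.02
eef_pos: [0.5487, 0.2573, 0.1353]
tcp_rot: [2.411, 2.007, 0.007]
force: [8.3, -0.1, -7.8]
opening: 0.0638
grasp_force: 30.0
```

{"method": "step_arm", "body": {"steps": [[[0.015,-0.003,0,0,45],[0,0,-0.015,0,45],[0,0,0,0,45]]]}}

```text
time_s: 16.4
eef_pos: [0.5494, 0.2573, 0.132]
tcp_rot: [2.413, 2.011, 0.002]
force: [4.1, -0.4, -3.6]
opening: 0.0637
grasp_force: 30.0
```

{"method": "step_arm", "body": {"steps": [[[0,0,-0.01,0,45],[0,0,0,0,45]]]}}

```text
time_s: 16.65
eef_pos: [0.5494, 0.2573, 0.13]
tcp_rot: [2.413, 2.011, 0.001]
force: [5.2, -0.9, -1.1]
opening: 0.0638
grasp_force: 30.0
```

{"method": "step_arm", "body": {"steps": [[[0,0,-0.005,0,45],[0,0,0,0,45]]]}}

```text
time_s: 16.9
eef_pos: [0.5495, 0.2578, 0.1298]
tcp_rot: [-2.413, -2.011, -0.003]
force: [2.5, -0.3, 5.6]
opening: 0.0636
grasp_force: 30.0
```

```bash
python3 -c "
from h import *
rackview('g4')"
```

```text
t 16.9 tcp [0.5495 0.2578 0.1298] rack xy [-10.1397  47.2784] tooly deg -10.37316726256256 F [ 2.4928 -0.268   5.5671] open 0.06362225534856092 29.98607575893402
front y hist [(20, 2, 24.0), (30, 41, 24.0), (40, 41, 24.0), (50, 33, 24.0), (100, 22, 34.0), (110, 41, 35.0), (120, 42, 35.0), (130, 43, 35.0), (140, 42, 35.0), (150, 44, 36.0), (160, 39, 35.0), (170, 2, 31.0)]
scene tops: z,y,x per 10mm [(20, 12, 122, [-22.0, 19.0]), (30, 34, 113, [-4.0, 26.0]), (40, 9, 108, [23.0, 24.0]), (50, 8, 107, [22.0, 25.0]), (100, 25, 109, [-1.0, 34.0]), (110, 63, 113, [-26.0, 35.0]), (120, 73, 113, [-26.0, 34.0]), (130, 100, 115, [-30.0, 35.0]), (140, 90, 123, [-34.0, 36.0]), (150, 91, 123, [-41.0, 35.0])]
top tops: z,y,x per 10mm [(30, 148, 135, [-39.0, 19.0]), (40, 26, 137, [-32.0, 19.0])]
```

View pics/g4.png

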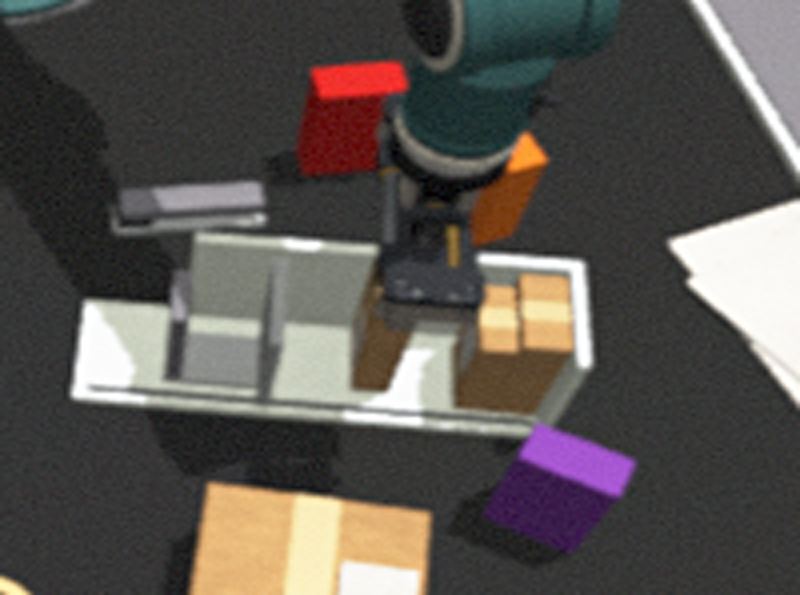

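The carton stands in the bay against the panel at px ≈(395,195), upright and clear of the plate and parcels. Now I'll release it and rise.

{"method": "step_arm", "body": {"steps": [[[0,0,0,0,66],[0,0,0,0,74],[0,0,0,0,74],[0,0,0.05,0,74],[0,0,0.1,0,74]]]}}

```text
time_s: 17.62
eef_pos: [0.548, 0.2571, 0.1591]
tcp_rot: [-2.413, -2.011, 0.004]
force: [1.1, 0.5, -0.5]
opening: 0.0743
grasp_force: 0.0
```

{"method": "step_arm", "body": {"steps": [[[0,0,0.2,0,74],[0,0,0.2,0,74],[0,-0.15,0,1,74],[0,-0.25,0,1,60],[0,-0.25,0,1,60]]]}}

```text
time_s: 18.25
eef_pos: [0.5489, 0.1262, 0.2404]
tcp_rot: [2.064, 2.368, 0.002]
force: [0.9, -0.9, 0.4]
opening: 0.06
grasp_force: 0.0
```

```bash
python3 -c "
from h import *
rackview()"
```

```text
t 18.25 tcp [0.5489 0.1262 0.2404] rack xy [ 12.8435 -82.3745] tooly deg 7.857530515379722 F [ 0.8727 -0.9106  0.3976] open 0.05999625648333712 0.0
front y hist [(30, 44, 24.0), (40, 42, 24.0), (50, 37, 24.0), (100, 24, 33.0), (110, 40, 34.0), (120, 41, 35.0), (130, 42, 35.0), (140, 44, 36.0), (150, 38, 35.0), (160, 37, 35.0), (170, 2, 32.0)]
scene tops: z,y,x per 10mm [(30, 126, 136, [-39.0, 24.0]), (40, 81, 137, [-38.0, 25.0]), (50, 99, 138, [-38.0, 24.0]), (60, 11, 118, [-42.0, 23.0]), (100, 33, 111, [-24.0, 32.0]), (110, 70, 112, [-26.0, 35.0]), (120, 74, 113, [-24.0, 35.0]), (130, 98, 115, [-33.0, 35.0]), (140, 89, 123, [-33.0, 36.0]), (150, 93, 123, [-35.0, 36.0])]
top tops: z,y,x per 10mm [(40, 20, 138, [-42.0, -5.0]), (50, 94, 138, [-42.0, 17.0]), (60, 18, 137, [-41.0, 16.0]), (100, 27, 107, [-27.0, 27.0]), (110, 88, 112, [-31.0, 28.0]), (120, 91, 113, [-30.0, 28.0]), (130, 127, 115, [-36.0, 29.0]), (140, 96, 122, [-38.0, 28.0]), (150, 102, 122, [-38.0, 29.0])]
```

{"method": "step_arm", "body": {"steps": [[[-0.02,-0.03,0,1,45],[-0.02,-0.03,0,1,45],[-0.025,-0.05,0,1,45],[0,0,0,1,45],[0,0,0,1,45]]]}}

```text
time_s: 18.98
eef_pos: [0.536, 0.1058, 0.2401]
tcp_rot: [1.382, 2.821, 0.002]
force: [0.0, -0.6, 0.9]
opening: 0.045
grasp_force: 0.0
```

{"method": "step_arm", "body": {"steps": [[[0,0,0,1,40],[0,0,0,1,40],[0,0,0,1,40],[0,0,0,1,40],[0,0,0,1,40]]]}}

```text
time_s: 19.6
eef_pos: [0.536, 0.1059, 0.2401]
tcp_rot: [0.605, 3.082, 0.001]
force: [-0.6, 0.9, 0.2]
opening: 0.0397
grasp_force: 0.0
```

{"method": "step_arm", "body": {"steps": [[[0,0,0,1,40],[0,0,0,1,40],[0,0,0,0,40]]]}}

```text
time_s: 19.98
eef_pos: [0.5361, 0.1057, 0.2399]
tcp_rot: [0.286, 3.128, 0.001]
force: [0.7, -0.7, -0.2]
opening: 0.0402
grasp_force: 0.0
```

```bash
python3 - <<'E'
from h import *
st()
for n in("scene","top"):
    c=camera(n); print([(d["point"],inrack(d["point"]),d["score"]) for d in spot_in(c,"plate_grip")[:2]])
    W=cloud(c); R=inrack(W); Z=W[...,2]
    for lo,hi in((-130,-80),(-60,0)):
        g=(abs(R[...,0])<45)&(R[...,0]>-30)&(R[...,1]>lo)&(R[...,1]<hi)&(Z>.107)&(Z<.121)
        if g.sum(): print(n,g.sum(),np.percentile(R[g],[3,50,97],axis=0).tolist())
E
```

```text
t 19.975 tcp [0.5361 0.1057 0.2399] rack xy [   3.8609 -104.785 ] tooly deg 79.54194716099198 F [ 0.664  -0.7472 -0.2288] open 0.04024050751587798 0.0
[([0.5493, 0.1454, 0.0378], array([  9.7886, -63.371 ]), 0.87)]
scene 75 [[-17.03727510555907, -113.06724729954826], [5.812539932622405, -106.7984182615433], [29.71360561666536, -100.12178425369488]]
scene 82 [[-28.271353259230157, -41.51098534984018], [10.318276116158124, -36.988029656541244], [43.290847531923454, -31.670062469724254]]
[]
```

{"method": "step_arm", "body": {"steps": [[[0,-0.008,-0.2,0,40],[0,0,-0.25,0,40],[0,0,-0.2,0,40],[0,0,-0.15,0,40],[0,0,0,0,40]]]}}

```text
time_s: 20.8
eef_pos: [0.5342, 0.1033, 0.0771]
tcp_rot: [-0.285, -3.124, 0.003]
force: [-0.9, 0.3, 0.1]
opening: 0.0401
grasp_force: 0.0
```

{"method": "step_arm", "body": {"steps": [[[0,0,0,0,13.5],[0,0,0,0,13.5],[0,0,0,0,13.5],[0,0,0,0,13.5],[0,0,0,0,13.5]]]}}

```text
time_s: 21.42
eef_pos: [0.5366, 0.1041, 0.08]
tcp_rot: [0.284, 3.127, 0.002]
force: [-2.7, 1.2, 6.8]
opening: 0.0136
grasp_force: 28.8
```

{"method": "step_arm", "body": {"steps": [[[0.009,0.049,0,0,13.5],[0.009,0.049,0,0,13.5],[0.009,0.049,0,0,13.5],[0.009,0.049,0,0,13.5],[0.009,0.049,0,0,13.5]]]}}

```text
time_s: 22.05
eef_pos: [0.5456, 0.1525, 0.08]
tcp_rot: [0.285, 3.127, 0.0]
force: [0.3, -2.2, 6.7]
opening: 0.0138
grasp_force: 28.7
```

{"method": "step_arm", "body": {"steps": [[[0.0045,0.0246,0,0,13.5],[0.0036,0.02,0,0,13.5],[0.0036,0.02,0,0,13.5],[0.0036,0.02,0,0,13.5],[0,0,0,0,13.5]]]}}

```text
time_s: 22.68
eef_pos: [0.5487, 0.1693, 0.0801]
tcp_rot: [0.285, 3.127, 0.001]
force: [-0.8, -1.9, 7.1]
opening: 0.014
grasp_force: 28.7
```

```bash
python3 -c "
from h import *
rackview('g5')"
```

```text
t 22.675 tcp [0.5487 0.1693 0.0801] rack xy [  4.9463 -39.9166] tooly deg 79.58405467040771 F [-0.7703 -1.9138  7.0756] open 0.013993657529568958 28.7266543507576
front y hist [(40, 34, 24.0), (50, 42, 24.0), (60, 10, 23.0), (100, 25, 34.0), (110, 41, 35.0), (120, 39, 35.0), (130, 45, 35.0), (140, 41, 35.0), (150, 39, 35.0), (160, 42, 36.0)]
scene tops: z,y,x per 10mm [(30, 26, 136, [-8.0, 24.0]), (40, 34, 128, [8.0, 25.0]), (50, 44, 135, [5.0, 25.0]), (60, 18, 127, [5.0, 25.0]), (100, 30, 110, [-23.0, 32.0]), (110, 71, 113, [-25.0, 35.0]), (120, 77, 113, [-23.0, 35.0]), (130, 96, 116, [-30.0, 35.0]), (140, 89, 123, [-33.0, 36.0]), (150, 93, 123, [-40.0, 36.0])]
top tops: z,y,x per 10mm [(100, 26, 108, [-30.0, 27.0]), (110, 95, 113, [-31.0, 28.0]), (120, 88, 113, [-30.0, 29.0]), (130, 123, 114, [-36.0, 29.0]), (140, 102, 123, [-38.0, 29.0]), (150, 101, 123, [-38.0, 28.0])]
```

View pics/g5.png

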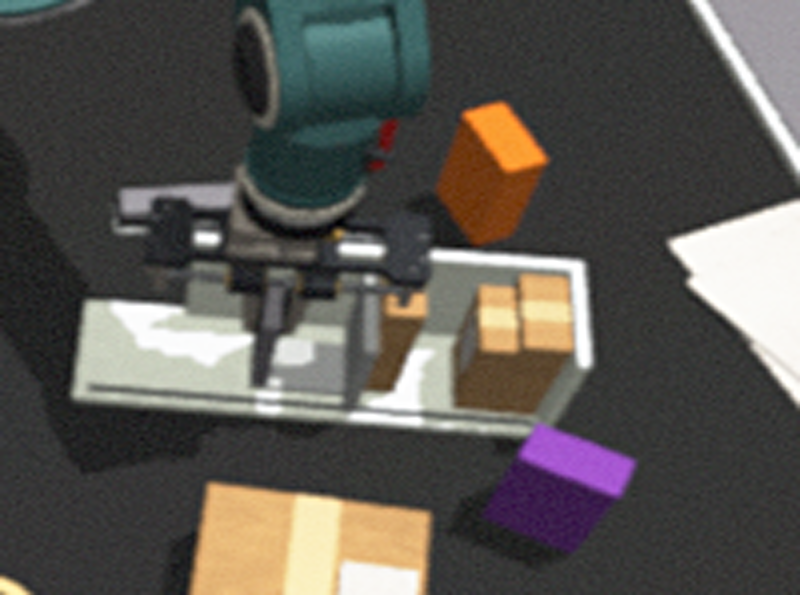

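The plate has just met the carton, which is still upright against the panel. I'll keep pushing gently.

{"method": "step_arm", "body": {"steps": [[[0.0036,0.02,0,0,13.5],[0.0036,0.02,0,0,13.5],[0.0036,0.02,0,0,13.5],[0.0036,0.02,0,0,13.5],[0.0036,0.02,0,0,13.5]]]}}

```text
time_s: 23.4
eef_pos: [0.5522, 0.1885, 0.08]
tcp_rot: [0.286, 3.127, -0.001]
force: [-1.8, -2.9, 7.7]
opening: 0.0137
grasp_force: 28.7
```

{"method": "step_arm", "body": {"steps": [[[0.0036,0.02,0,0,13.5],[0.0036,0.02,0,0,13.5],[0.0036,0.02,0,0,13.5],[0.0036,0.02,0,0,13.5],[0,0,0,0,13.5]]]}}

```text
time_s: 24.02
eef_pos: [0.5553, 0.2052, 0.08]
tcp_rot: [0.285, 3.127, 0.0]
force: [-0.1, -1.4, 6.3]
opening: 0.0139
grasp_force: 28.7
```

```bash
python3 -c "
from h import *
rackview()"
```

```text
t 24.025 tcp [0.5553 0.2052 0.08  ] rack xy [ 5.0011 -3.4461] tooly deg 79.57706444102917 F [-0.0539 -1.36    6.2921] open 0.013886610514568288 28.721226453781128
front y hist [(70, 1, 23.0), (80, 39, 23.0), (90, 39, 24.0), (100, 26, 33.0), (110, 40, 34.0), (120, 42, 35.0), (130, 44, 35.0), (140, 43, 35.0), (150, 42, 36.0), (160, 37, 35.0), (170, 1, 32.0)]
scene tops: z,y,x per 10mm [(70, 47, 137, [-29.0, 25.0]), (80, 33, 121, [16.0, 25.0]), (90, 45, 135, [4.0, 25.0]), (100, 30, 109, [-14.0, 34.0]), (110, 70, 113, [-25.0, 35.0]), (120, 71, 113, [-24.0, 35.0]), (130, 103, 117, [-30.0, 35.0]), (140, 86, 123, [-31.0, 36.0]), (150, 89, 123, [-40.0, 36.0])]
top tops: z,y,x per 10mm [(130, 71, 117, [-36.0, 12.0]), (140, 97, 123, [-37.0, 29.0]), (150, 97, 123, [-38.0, 27.0])]
```

{"method": "step_arm", "body": {"steps": [[[0.0018,0.01,0,0,13.5],[0.0018,0.01,0,0,13.5],[0.0018,0.01,0,0,13.5],[0,0,0,0,13.5]]]}}

```text
time_s: 24.62
eef_pos: [0.5564, 0.2108, 0.08]
tcp_rot: [0.286, 3.127, -0.0]
force: [-0.8, -2.1, 6.7]
opening: 0.0139
grasp_force: 28.7
```

{"method": "step_arm", "body": {"steps": [[[0.0018,0.01,0,0,13.5],[0,0,0,0,13.5]]]}}

```text
time_s: 24.88
eef_pos: [0.5567, 0.2126, 0.0801]
tcp_rot: [0.286, 3.127, -0.0]
force: [-2.2, -2.9, 7.0]
opening: 0.0139
grasp_force: 28.7
```

{"method": "step_arm", "body": {"steps": [[[0.0009,0.005,0,0,13.5],[0,0,0,0,13.5]]]}}

```text
time_s: 25.12
eef_pos: [0.5568, 0.2132, 0.08]
tcp_rot: [0.286, 3.127, -0.001]
force: [-1.9, -3.7, 6.9]
opening: 0.0137
grasp_force: 28.6
```

{"method": "step_arm", "body": {"steps": [[[0.0009,0.005,0,0,13.5],[0,0,0,0,13.5]]]}}

```text
time_s: 25.38
eef_pos: [0.5569, 0.2138, 0.08]
tcp_rot: [0.287, 3.127, -0.002]
force: [-1.8, -3.8, 8.2]
opening: 0.0142
grasp_force: 28.6
```

{"method": "step_arm", "body": {"steps": [[[0.0009,0.005,0,0,13.5],[0,0,0,0,13.5]]]}}

```text
time_s: 25.62
eef_pos: [0.5571, 0.2146, 0.0801]
tcp_rot: [0.287, 3.128, -0.002]
force: [-3.1, -6.0, 8.2]
opening: 0.0138
grasp_force: 28.6
```

{"method": "step_arm", "body": {"steps": [[[0.0009,0.005,0,0,13.5],[0,0,0,0,13.5]]]}}

```text
time_s: 25.88
eef_pos: [0.5571, 0.215, 0.0801]
tcp_rot: [0.287, 3.128, -0.003]
force: [-2.9, -6.3, 8.0]
opening: 0.0139
grasp_force: 28.5
```

{"method": "step_arm", "body": {"steps": [[[0.0009,0.005,0,0,13.5],[0,0,0,0,13.5]]]}}

```text
time_s: 26.12
eef_pos: [0.5571, 0.215, 0.08]
tcp_rot: [-0.288, -3.128, 0.005]
force: [-3.2, -8.8, 10.1]
opening: 0.0137
grasp_force: 28.7
```

{"method": "step_arm", "body": {"steps": [[[0.0012,0.007,0,0,13.5],[0.0009,0.005,0,0,13.5],[0,0,0,0,13.5]]]}}

```text
time_s: 26.5
eef_pos: [0.5571, 0.215, 0.08]
tcp_rot: [-0.29, -3.127, 0.009]
force: [-5.4, -13.2, 12.3]
opening: 0.0135
grasp_force: 30.1
```

```bash
python3 -c "
from h import *
rackview()"
```

```text
t 26.5 tcp [0.5571 0.215  0.08  ] rack xy [5.0316 6.5428] tooly deg 79.39297930036395 F [ -5.3918 -13.1998  12.2509] open 0.013529502803496933 30.05228877067566
front y hist [(80, 1, 24.0), (90, 37, 24.0), (100, 41, 25.0), (110, 56, 34.0), (120, 43, 35.0), (130, 41, 35.0), (140, 42, 36.0), (150, 42, 35.0), (160, 42, 35.0), (170, 6, 35.0)]
scene tops: z,y,x per 10mm [(80, 49, 137, [-35.0, 25.0]), (90, 33, 122, [16.0, 25.0]), (100, 45, 131, [9.0, 25.0]), (110, 39, 112, [-6.0, 35.0]), (120, 71, 113, [-24.0, 35.0]), (130, 94, 114, [-28.0, 35.0]), (140, 89, 123, [-33.0, 35.0]), (150, 93, 123, [-40.0, 36.0])]
top tops: z,y,x per 10mm [(140, 25, 123, [-37.0, -4.0]), (150, 82, 123, [-38.0, 16.0])]
```

{"method": "step_arm", "body": {"steps": [[[0,0,0,0,40],[0,0,0,0,40],[0,0,0,0,40],[0,0,0.1,0,40],[0,0,0.2,0,40]]]}}

```text
time_s: 27.22
eef_pos: [0.5562, 0.2209, 0.1392]
tcp_rot: [-0.283, -3.126, 0.003]
force: [-0.3, 1.0, 0.4]
opening: 0.0397
grasp_force: 0.0
```

{"method": "step_arm", "body": {"steps": [[[0,0,0.25,0,40],[0,0,0.25,0,40],[-0.05,-0.25,0.1,0,40],[-0.05,-0.25,0,0,40],[-0.05,-0.25,0,0,40]]]}}

```text
time_s: 27.85
eef_pos: [0.5271, 0.0697, 0.2608]
tcp_rot: [0.283, 3.126, 0.002]
force: [1.2, -0.3, -0.3]
opening: 0.0398
grasp_force: 0.0
```

{"method": "step_arm", "body": {"steps": [[[-0.05,-0.25,0,0,40],[-0.05,-0.2,0,0,40],[0,0,0,0,40],[0,0,0,0,40]]]}}

```text
time_s: 28.35
eef_pos: [0.5076, -0.018, 0.2598]
tcp_rot: [0.283, 3.128, 0.002]
force: [0.8, 0.7, 0.5]
opening: 0.0397
grasp_force: 0.0
```

```bash
python3 - <<'E'
from h import *
rackview('g6')
c=camera("scene"); W=cloud(c); R=inrack(W); Z=W[...,2]
for lo,hi in((-20,30),(50,95)):
    g=(abs(R[...,0])<45)&(R[...,0]>-30)&(R[...,1]>lo)&(R[...,1]<hi)&(Z>.107)&(Z<.121)
    if g.sum(): print(g.sum(),np.percentile(R[g],[3,50,97],axis=0).tolist())
E
```

```text
t 28.35 tcp [ 0.5076 -0.018   0.2598] rack xy [  -2.068  -231.5892] tooly deg 79.6604531676318 F [0.7865 0.6671 0.5321] open 0.039717713171399514 0.0
front y hist [(80, 1, 24.0), (90, 35, 24.0), (100, 45, 24.0), (110, 56, 35.0), (120, 40, 35.0), (130, 40, 35.0), (140, 42, 35.0), (150, 40, 36.0), (160, 43, 36.0), (170, 5, 35.0)]
scene tops: z,y,x per 10mm [(80, 91, 138, [-38.0, 24.0]), (90, 95, 138, [-39.0, 24.0]), (100, 93, 137, [-39.0, 24.0]), (110, 57, 114, [-41.0, 35.0]), (120, 76, 113, [-39.0, 35.0]), (130, 102, 115, [-29.0, 36.0]), (140, 87, 123, [-32.0, 35.0]), (150, 90, 123, [-41.0, 35.0])]
top tops: z,y,x per 10mm [(80, 118, 137, [-41.0, 18.0]), (90, 90, 138, [-42.0, 18.0]), (100, 93, 138, [-42.0, 17.0]), (110, 34, 136, [-40.0, 30.0]), (120, 86, 113, [-30.0, 28.0]), (130, 122, 114, [-34.0, 30.0]), (140, 105, 123, [-37.0, 29.0]), (150, 97, 123, [-37.0, 29.0])]
85 [[-16.64793885153642, -0.8347575465073016], [8.372052066038913, 6.681960730084181], [30.0752134177661, 12.956222934370858]]
104 [[-26.684139294540437, 70.9129426754577], [11.992699043896, 77.20555739570312], [42.155435178119056, 90.83290539531696]]
```

View pics/g6.png

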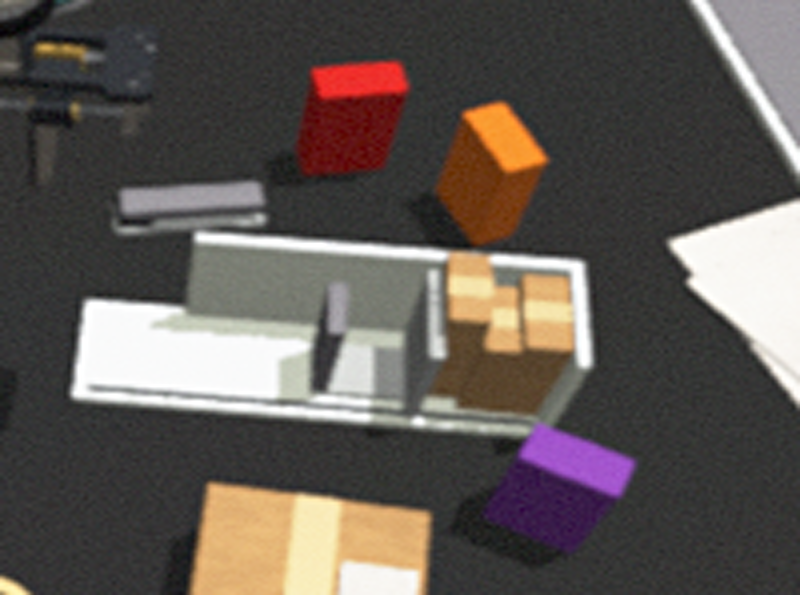

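The picture shows the plate, carton (px ≈(470,285)), both parcels and the fixed end standing together without gaps. The tab is at rack y ≈ 6.7 mm, so the travel is ≈ 0.132, and the robot is clear.

```bash
python3 -c "
from bench import *
print(sign_off())"
```

```text
the job is handed in; nothing more can be done
None
```

The carton stands upright in the rack, close against the back panel. I let go of it while the end plate was still open, then slid the plate until the row was tight (travel about 0.132). The job took about 28 s and is handed in, but sign-off returned no verdict.

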